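# Clamp the glass flange joint

## Task

Take the self-closing clamp off its blue parking stand by squeezing its red handles, and hold it squeezed open over the flanged joint of the glass line. Lower it gently, one jaw outside each flange, until its yellow plunger is felt to bear on the rims of the flanges and is pushed in part of the way but not to its stop; then let go so that the clamp pulls the joint shut and stays on it by itself, upright, at rest and with the plunger still pressed in. Do not touch the glass line or its stand with the hand, and leave the bottles and the beaker where they are.

Things in the scene. Friction and masses are not known exactly. Their poses are not given: they have to be found in the camera images.
- clamp: Self-closing steel clamp like a big upright clothes peg, jaws down, two red handle bars up, 90 g. Origin midway between its two pivots, z up; its jaws open along its y. It starts parked: jaws closed on the fin of the parking stand with the plunger 10 mm above its top edge, axes parallel to those of that stand. Squeezed open, it lifts straight up off the fin.
- handles (a point): midway between the clamp's handle bars, 36 mm above its origin. Bars: round-ended, 38 mm long along x, 12 mm thick, 56 mm over their outsides as parked; pinch them along y. They need 10 N to start and 18 N at the stop, so grip with 40 N or more. At the stop they measure 37 mm over their outsides and have risen to 38 mm above the origin, so the clamp tends to ride up a few mm as they are let go.
- jaw_tips (a point): midway between the tips of the jaws, 46 mm below the clamp's origin. Each jaw is a fork of two tines, 18 mm apart inside along x (28 mm outside), which straddle the glass tube; the tips are 8 mm apart along y as parked, 32 mm when squeezed to the stop. Released, each jaw presses with about 10 N.
- jaw_left (a joint): opening angle of the left jaw in rad (the right one does the same): 0 as parked on the 8 mm fin, about 0.05 when it grips the closed 12 mm flange pair, 0.26 at the stop when squeezed fully open, -0.08 when shut on nothing
- plunger (a joint): travel of the clamp's yellow plunger, which sits between the jaws, in m: 0 out (its flat foot, 12 x 10 mm, is then 22 mm below the clamp's origin), 0.012 at its stop. It needs 1 N to start and 0.6 N more per mm. On the glass never push it in beyond 0.0105 (about 7 N); it must still be in by more than 0.001 when done, and by 0.0015 while still held open
- park: fixed blue parking stand: base 80 x 80 x 12 mm, origin at the centre of its underside; on it an upright aluminium fin, 36 mm along x, 8 mm thick along y, its top edge at z = 75 mm, gripped by the lowest 14 mm of the jaws
- stand: fixed grey stand, base 90 x 300 x 12 mm, origin at the centre of its underside, two steel posts of 12 mm, 165 mm high, at y = +130 and -130 mm. Between them runs the glass line, a level tube 12 mm thick along the stand's y at x = 0. The height of the tube's axis above the bench differs from start to start, 85 to 110 mm, and is not reported: find it by touch or sight.
- under_joint (a point): point on top of the stand's base straight below the glass joint. The joint is two glass flanges in mid line, discs 34 mm in diameter (so their rims stand 17 mm above the tube's axis), 6 mm thick. The +y flange is fixed, from y = 0 to +6 mm of the stand; the -y flange is on a tube that slides along y, and starts a little apart.
- half_gap (a joint): gap between the two flanges in m: how far the -y tube has slid out from the fixed flange; 0 is shut, at most 0.008, 0.002 to 0.005 at the start; it slides with about 1.5 N of friction and stays where it is
- amber_bottle: amber jar with a black cap, 52 mm in diameter, 85 mm high, loose; origin at the centre of its underside; leave it alone
- white_bottle: white plastic bottle, 56 mm in diameter, 100 mm high, loose; origin at the centre of its underside; leave it alone
- beaker: small glass beaker, 64 mm in diameter, 80 mm high, loose; origin at the centre of its underside; leave it alone
There are look-alikes about, which are no part of the job. There is more than one size of the clamp; the job needs the smallest.

How it is judged:
On the way, in this order (a step that is already met when the one before it is completed fails the run):
1. the clamp is taken off the parking fin (distance of clamp from where it was at the start of the episode above 0.06 m), for 0.1 s.
2. the clamp, squeezed open, is over the flanges with its plunger bearing on the rims (value of joint jaw_left above 0.1 rad and value of joint plunger above 0.0015 m and horizontal distance between clamp and stand below 0.012 m), for 0.1 s.
At the end, for the whole second after the job is handed in: The released clamp grips the flanges (over 5 N, jaw angle 0.02 to 0.085 rad), the gap is under 1 mm, the plunger bears on the rims, in by 1 to 10.5 mm; the clamp is within 8 mm sideways of the stand's centre, within 0.2 rad of upright, at rest (value of joint half_gap below 0.001 m and value of joint jaw_left between 0.02 and 0.085 rad and value of joint plunger between 0.001 and 0.0105 m and horizontal distance between clamp and stand below 0.008 m and angle between clamp's own z axis and vertical below 0.2 rad and contact force between clamp and stand above 5 N and linear speed of clamp below 0.01 m/s); the robot touches nothing.
It fails at once if the plunger is pushed in beyond 10.5 mm on the glass (pressed too hard) (value of joint plunger above 0.0105 m and horizontal distance between clamp and stand below 0.05 m).
It fails at once if the hand touches the glass line or its stand with over 1 N (contact force between any of the fingers, the arm and stand above 1 N).
It fails at once if a bottle or the beaker is moved by over 20 mm (distance of any of amber_bottle, white_bottle, beaker from where it was at the start of the episode above 0.02 m).
It also fails if it takes over 53 s, if anything falls off the work surface, if the arm or the gripper's body presses on something with over 40 N, if the wrist force passes 120 N, or if a joint passes its speed limit or range.

## Robot

A 6-joint arm with a two-finger parallel gripper is mounted at the origin on the work surface. World frame = base frame: x ahead of the robot, y to its left, z up, the work surface at z = 0. Lengths are in m, angles in rad, forces in N, time in s.
With the tool pointing down it reaches from about 0.15 to 0.775 m from the base axis. Payload 6.1 kg.
Tool frame: the origin (TCP) lies on the centre line of the jaws, within the pads' length; the fingertips stand 22 mm ahead of it and the grasp point (between the pads) lies 3 mm ahead of it; y points along the fingers, z is the direction in which the jaws open and shut, and the axes are right-handed (so a half turn about y gives the same grasp; the last joint's range is limited). The gripper opens to 85 mm and grips with 20 to 120 N. Pads are 22 mm wide; open, the fingers measure 114 mm over their backs; the gripper's body (76 mm by 85 mm) begins 54 mm behind the grasp point. The pads swing forward as they close: fully open they stand 13 mm farther back than shut.
Start: joints at [-1.249, 0.126, -0.04, 1.405, 0, 1.571], TCP at [0.166, -0.498, 0.253] pointing down, gripper open.
Joint ranges: [-2.72, 2.72], [-0.95, 1.95], [-1.27, 1.35], [-1.78, 2.02], [-1.46, 1.47], [-3.14, 3.14]. Speed limits (rad/s): [2.39, 2.39, 3.01, 3.14, 3.14, 3.14].

## Interface

Orientations are given as a unit quaternion [w, x, y, z].
In Python, from rig import r gives the robot as it stands.
- The arm moves only by the tool drive_tool, never from a script. Its argument "deltas" is text: rows parted by semicolons, each of 5 numbers parted by spaces: the shift along the world's x, y, z in cm, then the turn about the world's z in rad, then the finger opening in cm, from 0 to 8.54. A call has 1 to 10 rows; each row is the pose to reach, as a shift and turn from the pose measured when the call began; what a row does not reach only later rows make up. A row lasts 1/12 s, in which the tool goes at most 41.7 mm and 7.16 degrees, less where a joint would pass 70% of its speed; a pose out of reach is approached as far as the arm can. A call with a gripper value outside its range is refused whole. The fingers move at their own pace and stop on an object; the grip force is fixed at half the most. Time passes only in rows, so rows that repeat a pose let the fingers close. It gives the time, the measured TCP pose, the force and the opening at its end, in the units of the state.
- r.sense(): the state, without advancing time (a new reading comes with each control period).
- r.camera(name): name is "scene" or "top" or "wrist"; returns the picture (420x560x3 uint8, red, green, blue); there is no depth.
- r.calibration(name): a dict with "fx", "fy", "cx", "cy" (pixels), "R" (3x3) and "t" (3): a world point X has camera coordinates R X + t. Camera axes: x right, y down, z forward; pixel columns grow to the right and rows downward; lengths in m; the calibration is good to about 2 mm. A picture is of the moment at which its call begins: read the wrist's pose just before it. calibration takes no time and is no camera call; for the wrist camera it gives the pose at the moment of the call.
- r.close_job(): hands the job in, once; it reports no verdict.
The state is a dict: "clock": time; "joint_positions": joint angles; "qd": joint speeds; "tau": joint torques, N m; "tcp_pos": TCP position; "tool_rot": TCP orientation; "force": force on the tool from outside, world axes, zero at the start; "wrist_torque": the same for the moment, N m; "width": finger opening in m.
Only numpy, scipy, OpenCV 4.12 (cv2) and the standard library are available. Lean on these libraries where they do the work, as an engineer would, in place of code of your own. Each camera call takes 0.05 s, during which the arm holds its last target. There are 200 camera calls.

## Working session

There is one attempt and no reset: what is moved stays moved. The work goes in short steps, Python scripts to look and compute and a tool call to move; the robot and the scene stay as the last step left them, time stands still between calls to the robot, and variables do not carry over. Pictures are saved under pics/ and viewed, about 8 in all and at most 12, crops included, and the job is handed in when it is done.

Besides the shell and the picture viewer there is one more tool, called after "Emit:" as name(argument=value, ...) on one line, values as JSON. drive_tool: Moves the arm, as the interface text tells. Its arguments: {"type":"object","properties":{"deltas":{"type":"string"}},"required":["deltas"]}

```bash
ls; mkdir -p pics; python3 - <<'E'
from rig import r
import cv2,numpy as np,json
for n in("scene","top"):
    im=r.camera(n); cv2.imwrite(f"pics/{n}0.png",im[:,:,::-1])
    c=r.calibration(n); print(n,{k:np.round(v,4).tolist() for k,v in c.items()})
s=r.sense(); print({k:np.round(v,3).tolist() for k,v in s.items()})
E
```

```text
pics
scene {'fx': 420.4535, 'fy': 420.4535, 'cx': 283.7867, 'cy': 213.76, 'R': [[0.756, 0.6545, -0.0137], [0.4037, -0.4826, -0.7773], [-0.5153, 0.582, -0.629]], 't': [-0.3932, -0.124, 1.0697]}
top {'fx': 531.9343, 'fy': 531.9343, 'cx': 270.3399, 'cy': 205.7111, 'R': [[-0.0609, -0.9981, 0.0004], [-0.9775, 0.0595, -0.2021], [0.2017, -0.0127, -0.9794]], 't': [0.0126, 0.5346, 1.1082]}
{'clock': 0.1, 'joint_positions': [-1.249, 0.126, -0.041, 1.405, -0.0, 1.571], 'qd': [-0.0, -0.002, 0.001, 0.002, -0.001, 0.0], 'tau': [-0.001, -43.69, 35.361, 0.014, -0.0, 0.0], 'tcp_pos': [0.166, -0.498, 0.253], 'tool_rot': [0.113, -0.113, 0.698, -0.697], 'force': [-0.218, -0.74, 1.022], 'wrist_torque': [-0.001, 0.018, -0.008], 'width': 0.085}
```

View pics/scene0.png

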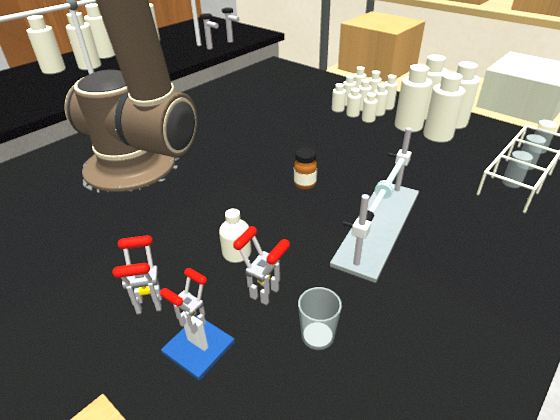

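View pics/top0.png

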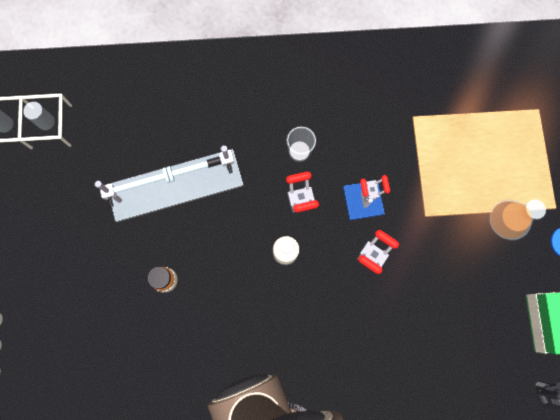

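```bash
cat > h.py <<'E'
import cv2,numpy as np
from rig import r
def ray(c,u,v):
    d=c["R"].T@np.array([(u-c["cx"])/c["fx"],(v-c["cy"])/c["fy"],1.]); return -c["R"].T@np.array(c["t"]),d
def onz(c,u,v,z):
    o,d=ray(c,u,v); return o+d*(z-o[2])/d[2]
def cal(n): return {k:np.array(v) for k,v in r.calibration(n).items()}
def blobs(m,amin=30):
    m=m.astype(np.uint8); cs,_=cv2.findContours(m,cv2.RETR_EXTERNAL,cv2.CHAIN_APPROX_NONE)
    return [c for c in cs if cv2.contourArea(c)>amin]
def two(c1,p1,c2,p2):
    o1,d1=ray(c1,*p1);o2,d2=ray(c2,*p2)
    s=np.linalg.lstsq(np.c_[d1,-d2],o2-o1,rcond=None)[0]
    a,b=o1+s[0]*d1,o2+s[1]*d2; return (a+b)/2,np.linalg.norm(a-b)
E
python3 - <<'E'
from h import *
for n in("top","scene"):
    im=cv2.imread(f"pics/{n}0.png"); hsv=cv2.cvtColor(im,cv2.COLOR_BGR2HSV); c=cal(n)
    H,S,V=[hsv[:,:,i].astype(int) for i in range(3)]
    red=(S>180)&((H<6)|(H>174))&(V>120); blue=(H>100)&(H<125)&(S>180)&(V>90)
    for b in blobs(red): 
        q=cv2.minAreaRect(b); print(n,"red",np.round(q[0]),np.round(q[1]),round(q[2]),onz(c,*q[0],.143).round(3))
    for b in blobs(blue,200):
        q=cv2.minAreaRect(cv2.convexHull(b)); bp=cv2.boxPoints(q)
        ap=cv2.approxPolyDP(cv2.convexHull(b),6,True)[:,0]
        print(n,"blue",q[0],[onz(c,*p,.012).round(3).tolist() for p in ap],ap.tolist())
    grey=(V>110)&(S<70)&(V<235)
    if n=="top":
      g=grey.copy(); g[:, :95]=0; g[:,255:]=0; g[:130]=0; g[235:]=0
    else:
      g=grey.copy(); g[:, :325]=0; g[:,425:]=0; g[:180]=0; g[285:]=0
    b=max(blobs(g),key=cv2.contourArea); ap=cv2.approxPolyDP(cv2.convexHull(b),5,True)[:,0]
    print(n,"stand",[(p.tolist(),onz(c,*p,.012).round(3).tolist()) for p in ap])
a=cv2.imread("pics/top0.png")[140:290,100:410]; b=cv2.imread("pics/scene0.png")[120:390,110:430]
a=cv2.resize(a,(800,387),interpolation=3)[:, :]; 
cv2.imwrite("pics/crop_top.png",a)
cv2.imwrite("pics/crop_sc.png",cv2.resize(b,(710,600),interpolation=2))
E
```

```text
top red [370. 264.] [26.  8.] 35 [ 0.386 -0.207  0.143]
top red [386. 239.] [26.  9.] 34 [ 0.435 -0.245  0.143]
top red [306. 206.] [ 7. 25.] 75 [ 0.511 -0.091  0.143]
top red [363. 187.] [17.  5.] 82 [ 0.543 -0.21   0.143]
top red [385. 184.] [18.  6.] 79 [ 0.548 -0.255  0.143]
top red [298. 177.] [ 8. 25.] 77 [ 0.572 -0.079  0.143]
top stand [([242, 181], [0.605, 0.041, 0.012]), ([117, 221], [0.529, 0.327, 0.012]), ([95, 186], [0.613, 0.377, 0.012]), ([223, 145], [0.693, 0.08, 0.012]), ([233, 150], [0.68, 0.058, 0.012])]
scene red [171. 296.] [24.  9.] 34 [ 0.547 -0.254  0.143]
scene red [195. 276.] [24.  9.] 31 [ 0.543 -0.21   0.143]
scene red [131. 270.] [11. 37.] 82 [ 0.464 -0.261  0.143]
scene red [278. 251.] [11. 29.] 41 [ 0.598 -0.1    0.143]
scene red [135. 242.] [11. 35.] 82 [ 0.419 -0.224  0.143]
scene red [245. 238.] [ 9. 28.] 45 [ 0.54  -0.111  0.143]
scene blue (197.7482452392578, 344.6983337402344) [[0.583, -0.192, 0.012], [0.587, -0.266, 0.012], [0.512, -0.274, 0.012], [0.506, -0.229, 0.012], [0.524, -0.196, 0.012]] [[233, 340], [198, 375], [162, 349], [183, 328], [206, 321]]
scene stand [([418, 190], [0.617, 0.351, 0.012]), ([375, 281], [0.687, 0.053, 0.012]), ([330, 265], [0.603, 0.034, 0.012]), ([361, 196], [0.531, 0.25, 0.012]), ([380, 180], [0.531, 0.331, 0.012]), ([401, 180], [0.568, 0.362, 0.012])]
```

View pics/crop_top.png

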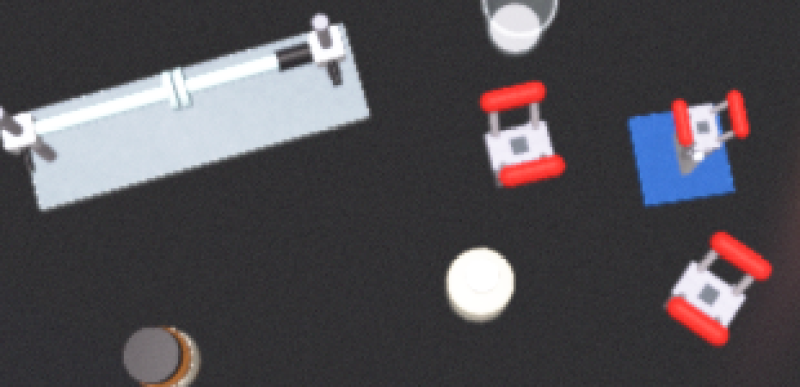

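View pics/crop_sc.png

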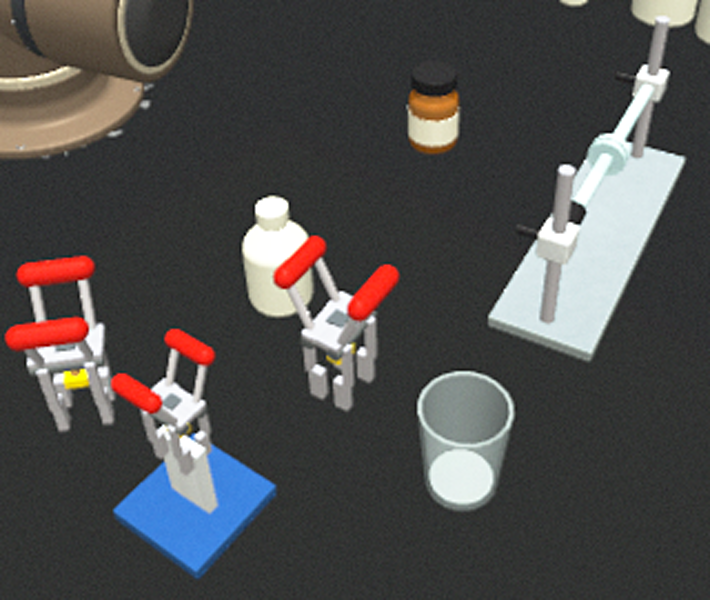

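Three clamps in the top view: (302,193) and (377,252) stand free and are larger. The one at (374,186) is on the blue stand and has the shortest bars, so it is the one meant; the scene crop confirms this, with its bars at scene (171,296) and (195,276). Both views put its bars 44.7 mm apart at z = 0.143, which matches the given 44 mm.

```bash
python3 - <<'E'
from h import *
from scipy.spatial.transform import Rotation as Ro
s=r.sense(); q=s["tool_rot"]; print(Ro.from_quat([*q[1:],q[0]]).as_matrix().round(3))
print("flange",two(cal("top"),(169,174),cal("scene"),(384,190)))
for z in(.097,.11): print(onz(cal("top"),169,174,z).round(3),onz(cal("scene"),384,190,z).round(3))
E
```

```text
[[-0.949 -0.     0.316]
 [-0.316  0.001 -0.949]
 [ 0.    -1.    -0.001]]
flange (array([0.60869223, 0.19269425, 0.09549417]), np.float64(0.0016631557933576024))
[0.608 0.192 0.097] [0.61  0.192 0.097]
[0.604 0.19  0.11 ] [0.618 0.175 0.11 ]
```

Emit:
drive_tool(deltas="20 13 2 -0.1 8.54;37.9 26.5 2 -0.22 8.54;37.9 26.5 2 -0.22 8.54;37.9 26.5 2 -0.22 8.54;37.9 26.5 2 -0.22 8.54;37.9 26.5 2 -0.22 8.54;37.9 26.5 2 -0.22 8.54;37.9 26.5 2 -0.22 8.54;37.9 26.5 2 -0.22 8.54;37.9 26.5 2 -0.22 8.54")

```text
clock: 0.93
tcp_pos: [0.5056, -0.2597, 0.2705]
tool_rot: [0.036, -0.036, 0.707, -0.706]
force: [0.1, -0.9, 0.5]
width: 0.0854
```

Emit:
drive_tool(deltas="0 0 0 0 8.54;0 0 0 0 8.54;0 0 0 0 8.54")

```text
clock: 1.18
tcp_pos: [0.5054, -0.2595, 0.2699]
tool_rot: [0.036, -0.037, 0.707, -0.705]
force: [-0.5, 0.5, 0.1]
width: 0.0854
```

```bash
cat >> h.py <<'E'
def redm(im):
    hsv=cv2.cvtColor(im,cv2.COLOR_BGR2HSV); H,S,V=[hsv[:,:,i].astype(int) for i in range(3)]
    return (S>170)&((H<7)|(H>173))&(V>90)
def snap(n,name):
    c=cal(n); im=np.ascontiguousarray(r.camera(n)[:,:,::-1]); cv2.imwrite(f"pics/{name}.png",im); return c,im
E
python3 - <<'E'
from h import *
c,im=snap("wrist","w1"); print(r.sense()["tcp_pos"],(-c["R"].T@c["t"]).round(3),c["R"].round(2).tolist())
for b in blobs(redm(im)):
    q=cv2.minAreaRect(b); print(np.round(q[0]),np.round(q[1]),[onz(c,*p,.143).round(4).tolist() for p in (q[0],*cv2.boxPoints(q))])
E
```

```text
[ 0.50484553 -0.26005731  0.27013185] [ 0.59  -0.25   0.392] [[0.1, -0.99, -0.0], [-0.94, -0.1, 0.33], [-0.33, -0.03, -0.94]]
[208. 321.] [59. 18.] [[0.4072, -0.2138, 0.143], [0.415, -0.191, 0.143], [0.4288, -0.1993, 0.143], [0.3993, -0.2371, 0.143], [0.3846, -0.229, 0.143]]
[274. 287.] [18. 23.] [[0.4438, -0.2627, 0.143], [0.4337, -0.2557, 0.143], [0.454, -0.2558, 0.143], [0.4537, -0.2695, 0.143], [0.4333, -0.2697, 0.143]]
[ 30. 158.] [16. 30.] [[0.5255, -0.0884, 0.143], [0.5209, -0.0772, 0.143], [0.5368, -0.093, 0.143], [0.5301, -0.0996, 0.143], [0.5139, -0.0837, 0.143]]
[28. 82.] [ 9. 55.] [[0.5751, -0.0925, 0.143], [0.576, -0.0755, 0.143], [0.5796, -0.1101, 0.143], [0.5741, -0.1096, 0.143], [0.5705, -0.0747, 0.143]]
[32. 66.] [64. 21.] [[0.5849, -0.0964, 0.143], [0.5797, -0.0753, 0.143], [0.592, -0.0789, 0.143], [0.5902, -0.1175, 0.143], [0.5777, -0.1144, 0.143]]
```

View pics/w1.png

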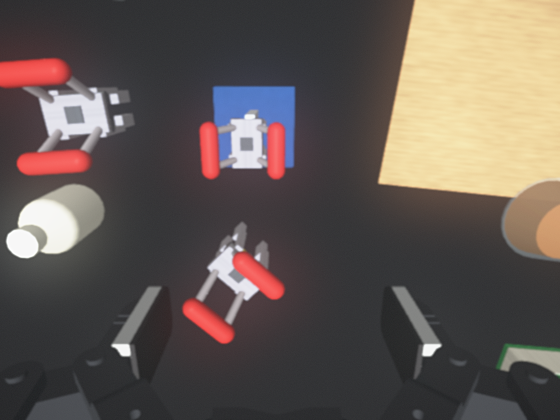

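```bash
sed -i 's/(S>170)&((H<7)|(H>173))&(V>90)/(S>110)\&((H<8)|(H>170))\&(V>70)/' h.py; python3 - <<'E'
from h import *
c=cal("wrist"); im=cv2.imread("pics/w1.png"); m=redm(im); m[200:]=0; m[:,:150]=0
cen=[]
for b in blobs(m):
    q=cv2.minAreaRect(b); cen.append(onz(c,*q[0],.143)); print(np.round(q[0]),np.round(q[1]),q[2],[onz(c,*p,.143).round(4).tolist() for p in (q[0],*cv2.boxPoints(q))])
hsv=cv2.cvtColor(im,cv2.COLOR_BGR2HSV); print(hsv[150,205:215].tolist())
m=cv2.inRange(hsv,(100,150,60),(125,255,255)); m[:80]=0;m[170:]=0
b=cv2.convexHull(max(blobs(m),key=cv2.contourArea)); ap=cv2.approxPolyDP(b,5,True)[:,0]; print([(p.tolist(),onz(c,*p,.012).round(4).tolist()) for p in ap])
E
```

```text
[276. 151.] [56. 18.] 90.0 [[0.5468, -0.2545, 0.143], [0.5646, -0.2467, 0.143], [0.5658, -0.2585, 0.143], [0.5282, -0.2626, 0.143], [0.5269, -0.2502, 0.143]]
[209. 150.] [58. 19.] 86.8201675415039 [[0.5429, -0.2093, 0.143], [0.5609, -0.2014, 0.143], [0.5628, -0.2135, 0.143], [0.5239, -0.2177, 0.143], [0.5219, -0.2048, 0.143]]
[[0, 160, 246], [0, 155, 247], [0, 149, 247], [1, 145, 247], [0, 146, 247], [0, 150, 247], [0, 155, 246], [0, 159, 245], [0, 164, 243], [0, 165, 239]]Traceback (most recent call last):
  File "<stdin>", line 8, in <module>
ValueError: max() iterable argument is empty
```

The parked clamp's bars are at wrist pixels (209,150) and (276,151), over the blue base. That puts its handles at (0.545, -0.232) with yaw about 0.095, which agrees with the first fix.

Emit:
drive_tool(deltas="4 2.8 0 0 8.54;4 2.8 0 0 8.54;4 2.8 -3 0 8.54;4 2.8 -6 0 8.54;4 2.8 -9 0 8.54;4 2.8 -11 0 8.54;4 2.8 -12.6 0 8.54;4 2.8 -12.6 0 8.54;4 2.8 -12.6 0 8.54;4 2.8 -12.6 0 8.54")

```text
clock: 2.07
tcp_pos: [0.5448, -0.233, 0.1456]
tool_rot: [0.035, -0.035, 0.707, -0.706]
force: [-0.1, -0.4, 1.1]
width: 0.0856
```

```bash
python3 - <<'E'
from h import *
c,im=snap("wrist","w2"); s=r.sense(); print(s["tcp_pos"],s["tool_rot"],s["force"])
m=redm(im)
for b in blobs(m,100):
    q=cv2.minAreaRect(b); print(np.round(q[0]),np.round(q[1]),q[2],onz(c,*q[0],.143).round(4))
E
```

```text
[ 0.54521578 -0.23298461  0.14595731] [ 0.03574617 -0.03529112  0.70643898 -0.70598917] [ 0.91465893  0.4526472  -0.02398281]
[ 14. 303.] [36. 29.] 90.0 [ 0.539  -0.1299  0.143 ]
[333. 313.] [33. 89.] 2.935673236846924 [ 0.5466 -0.2541  0.143 ]
[218. 313.] [90. 33.] 86.8201675415039 [ 0.5423 -0.209   0.143 ]
```

View pics/w2.png

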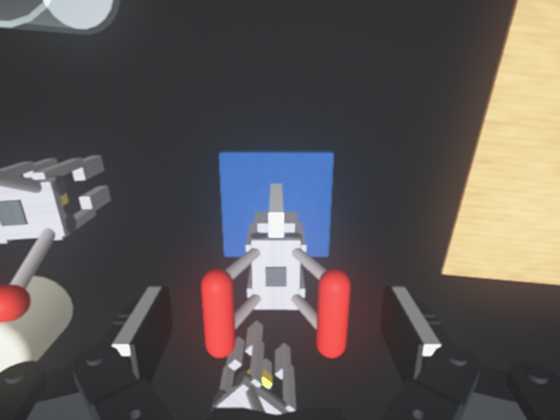

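The bars at (218,313) and (333,313) lie centred between the open fingers to within about 1.5 mm. Closing now.

Emit:
drive_tool(deltas="0 0.13 0 0 6;0 0.13 0 0 5;0 0.13 0 0 4;0 0.13 0 0 2;0 0.13 0 0 2;0 0.13 0 0 2;0 0.13 0 0 2;0 0.13 0 0 2;0 0.13 0 0 2;0 0.13 0 0 2")

```text
clock: 2.95
tcp_pos: [0.5452, -0.2316, 0.1459]
tool_rot: [0.036, -0.035, 0.706, -0.706]
force: [0.1, -0.8, -1.5]
width: 0.033
```

Emit:
drive_tool(deltas="0 0 1 0 2;0 0 2 0 2;0 0 4 0 2;0 0 6 0 2;0 0 8 0 2;0 0 9 0 2;0 0 9 0 2;0 0 9 0 2")

```text
clock: 3.62
tcp_pos: [0.5455, -0.2318, 0.2365]
tool_rot: [0.036, -0.035, 0.706, -0.706]
force: [-0.0, -0.0, -1.5]
width: 0.0332
```

```bash
python3 - <<'E'
from h import *
c,im=snap("wrist","w3"); s=r.sense(); print(s["tcp_pos"],s["tool_rot"],s["force"],s["width"])
c2,im2=snap("scene","s3")
a=cv2.resize(im,(420,315)); b=cv2.resize(im2[150:400,90:340],(380,380),interpolation=2)
o=np.zeros((380,800,3),np.uint8); o[:315,:420]=a; o[:,420:]=b; cv2.imwrite("pics/m3.png",o)
m=redm(im)
for b in blobs(m,100):
    q=cv2.minAreaRect(b); print(np.round(q[0]),np.round(q[1]),q[2],onz(c,*q[0],s["tcp_pos"][2]).round(4))
E
```

```text
[ 0.54510936 -0.23161715  0.2353352 ] [ 0.03560495 -0.03547457  0.70652966 -0.70589636] [-0.00930917 -0.40166208  0.08194662] 0.03319083464519678
[238. 394.] [51. 24.] 36.869895935058594 [ 0.5048 -0.2184  0.2353]
[275. 317.] [ 90. 107.] 0.909380316734314 [ 0.5445 -0.2305  0.2353]
[ 72. 233.] [25. 80.] 85.91438293457031 [ 0.5723 -0.154   0.2353]
[ 48. 144.] [28. 87.] 85.91438293457031 [ 0.604  -0.1486  0.2353]
```

View pics/m3.png

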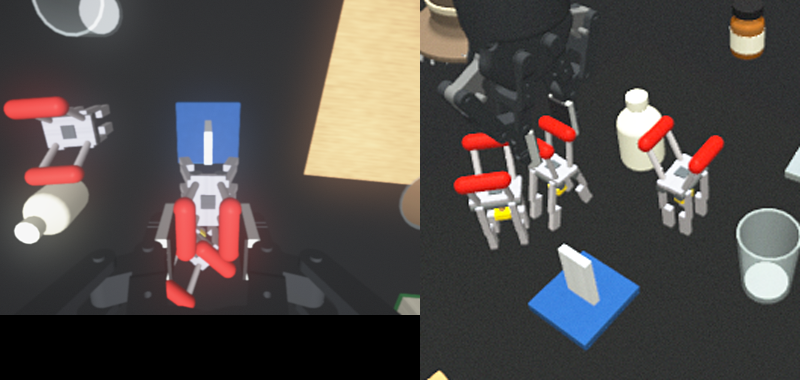

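The clamp is off the fin, upright and squeezed open, and the fin is bare. Carrying it high over to the joint.

Emit:
drive_tool(deltas="0 0 3 0 2;0 1 6.5 0 2;1 4.5 6.5 0.02 2;1.5 8 6.5 0.04 2;2 11.5 6.5 0.06 2;2.5 15 6.5 0.08 2;3 18.5 6.5 0.1 2;3.5 22 6.5 0.12 2;4 25.5 6.5 0.14 2;4.5 29 6.5 0.14 2")

```text
clock: 4.55
tcp_pos: [0.5894, 0.0602, 0.2983]
tool_rot: [0.084, -0.086, 0.702, -0.701]
force: [-0.2, -0.1, -0.2]
width: 0.0333
```

Emit:
drive_tool(deltas="0.3 2 0 0 2;0.5 5 0 0 2;0.5 8 0 0 2;0.5 10 0 0 2;0.5 10 0 0 2;0.5 10 0 0 2;0.5 10 0 0 2")

```text
clock: 5.13
tcp_pos: [0.5957, 0.1536, 0.2976]
tool_rot: [0.087, -0.09, 0.703, -0.7]
force: [-0.1, 0.6, -1.3]
width: 0.0335
```

```bash
python3 - <<'E'
from h import *
c,im=snap("wrist","w4"); s=r.sense(); print(s["tcp_pos"],s["tool_rot"],s["force"],s["width"])
cv2.imwrite("pics/w4b.png",cv2.resize(im,(800,600),interpolation=2))
E
```

```text
[0.59581036 0.15324291 0.29787323] [ 0.08662551 -0.08996215  0.70347629 -0.69965988] [ 0.87872618  0.42176074 -0.69870452] 0.03323137114141856
```

View pics/w4b.png

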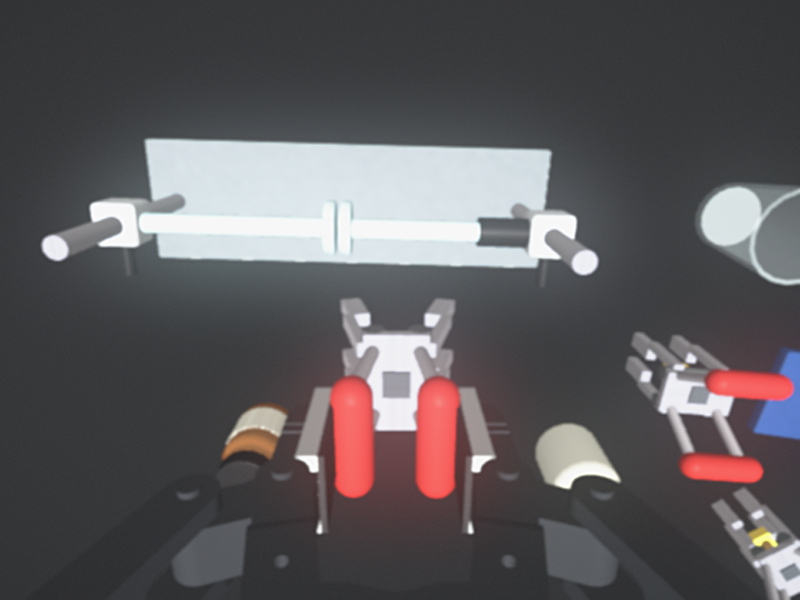

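```bash
python3 - <<'E'
from h import *
c=cal("wrist"); im=cv2.imread("pics/w4.png"); g=cv2.cvtColor(im,cv2.COLOR_BGR2GRAY).astype(int)
k=.7
# tube silhouette centre rows: brightness profile
for u in (110,150,190,215,255,285,315):
    print(u,g[145:176,u].tolist())
print("row144",g[144,215:260].tolist()); print("row172",g[172,215:260].tolist())
print("col 232",g[130:190,231].tolist()); print("col241",g[130:190,241].tolist())
for z in(.09,.0955,.1): print(z,[onz(c,*p,z).round(4).tolist() for p in ((335,0.7*231),(100,.7*224),(236,159.5))])
E
```

```text
110 [141, 137, 134, 151, 202, 240, 247, 247, 247, 247, 247, 247, 247, 247, 247, 248, 248, 240, 206, 186, 188, 188, 184, 182, 178, 172, 159, 146, 141, 138, 130]
150 [227, 227, 227, 226, 224, 229, 242, 247, 247, 247, 247, 247, 247, 247, 247, 247, 247, 247, 243, 229, 223, 225, 226, 224, 225, 226, 226, 225, 227, 226, 226]
190 [227, 228, 227, 228, 226, 223, 226, 241, 247, 247, 247, 247, 247, 247, 247, 247, 247, 247, 247, 244, 230, 226, 228, 228, 228, 228, 227, 227, 226, 227, 227]
215 [229, 229, 230, 230, 230, 230, 228, 233, 244, 247, 247, 247, 247, 247, 247, 247, 247, 247, 247, 247, 242, 233, 229, 229, 229, 228, 228, 228, 228, 228, 228]
255 [229, 229, 228, 229, 228, 229, 228, 226, 231, 244, 247, 247, 247, 247, 247, 247, 247, 247, 247, 247, 247, 241, 227, 226, 230, 229, 229, 229, 229, 228, 228]
285 [228, 228, 228, 228, 228, 228, 228, 228, 227, 234, 244, 247, 247, 247, 247, 247, 247, 247, 247, 247, 247, 246, 242, 232, 228, 227, 228, 227, 228, 228, 228]
315 [225, 226, 226, 226, 226, 226, 225, 225, 225, 226, 235, 245, 247, 247, 247, 247, 247, 247, 247, 247, 247, 248, 246, 237, 227, 224, 225, 
[... 632 characters left out ...]
8, 248, 248, 248, 248, 248, 248, 248, 248, 248, 248, 248, 248, 248, 248, 248, 248, 247, 246, 244, 239, 232, 229, 230, 230, 219, 166, 115, 99, 100, 99, 100, 99]
col241 [228, 228, 228, 229, 229, 229, 229, 229, 229, 226, 221, 227, 237, 243, 245, 246, 246, 247, 247, 247, 247, 247, 247, 247, 247, 247, 247, 247, 247, 247, 247, 247, 247, 247, 247, 247, 247, 247, 247, 247, 247, 247, 247, 247, 247, 246, 244, 239, 232, 229, 229, 230, 227, 192, 133, 101, 99, 100, 100, 99]
0.09 [[0.6262, 0.1084, 0.09], [0.5781, 0.3142, 0.09], [0.606, 0.1952, 0.09]]
0.0955 [[0.6271, 0.1096, 0.0955], [0.5798, 0.3119, 0.0955], [0.6073, 0.1949, 0.0955]]
0.1 [[0.6278, 0.1105, 0.1], [0.5811, 0.31, 0.1], [0.6082, 0.1946, 0.1]]
```

```bash
python3 - <<'E'
from h import *
c=cal("wrist"); z=.0955
a,b=onz(c,150,157.1,z),onz(c,315,161.7,z); d=a-b; print("yaw",np.arctan2(-d[0],d[1]))
p=onz(c,233.5,159.3,z); print("joint",p)
for z2 in(.0925,.0985): print(onz(c,233.5,159.3,z2))
s=r.sense(); print(s["tcp_pos"],(p-s["tcp_pos"])*100)
# tube at the TCP-centre check of held clamp: red bars
im=cv2.imread("pics/w4.png"); m=redm(im)
for q in [cv2.minAreaRect(b) for b in blobs(m,100)]: print(np.round(q[0]),np.round(q[1]),onz(c,*q[0],s["tcp_pos"][2]).round(4))
E
```

```text
yaw 0.22266252423140423
joint [0.60687909 0.19705423 0.0955    ]
[0.6062129  0.19725889 0.0925    ]
[0.60754527 0.19684957 0.0985    ]
[0.59581036 0.15324291 0.29787323] [  1.10687243   4.38113225 -20.23732257]
[504. 327.] [59. 19.] [0.6134 0.0668 0.2979]
[305. 306.] [30. 85.] [0.603  0.1447 0.2979]
[247. 306.] [85. 30.] [0.5978 0.1664 0.2979]
[524. 269.] [20. 60.] [0.6385 0.0712 0.2979]
```

```bash
python3 - <<'E'
from h import *
c=cal("wrist"); s=r.sense(); t=s["tcp_pos"]
def ext(f,u0,u1):
    m=redm(cv2.imread(f)); m[:230]=0
    col=m[:,u0:u1]; out=[]
    for lo,hi in((u0,(u0+u1)//2),((u0+u1)//2,u1)):
        mm=np.zeros_like(m); mm[:,lo:hi]=m[:,lo:hi]; b=max(blobs(mm),key=cv2.contourArea); x,y,w,h=cv2.boundingRect(b); out.append((x,y,w,h))
    return out
for f,a,b in(("pics/w2.png",195,355),("pics/w3.png",225,325),("pics/w4.png",225,325)): 
    E=ext(f,a,b); print(f,E)
    # project in tool-relative frame using current calibration (camera rigid to tool)
    for dz in(-.012,-.009,-.006,-.003,0,.003):
        P=[[onz(c,x+w/2,yy,t[2]+dz) for yy in(y,y+h)] for x,y,w,h in E]
        L=[np.linalg.norm(q[0]-q[1]) for q in P]; cen=np.mean(P,axis=(0,1)); W=np.linalg.norm(np.mean(P[0],0)-np.mean(P[1],0))
        print(dz,"len",np.round(L,4),"sep",W.round(4),"cen-tcp",(cen-t).round(4))
E
```

```text
pics/w2.png [(200, 268, 36, 91), (315, 269, 36, 90)]
-0.012 len [0.0455 0.0449] sep 0.0489 cen-tcp [-0.008  -0.0006 -0.012 ]
-0.009 len [0.0445 0.0439] sep 0.0478 cen-tcp [-0.0059 -0.0001 -0.009 ]
-0.006 len [0.0434 0.0429] sep 0.0467 cen-tcp [-0.0039  0.0004 -0.006 ]
-0.003 len [0.0424 0.0419] sep 0.0456 cen-tcp [-0.0019  0.0009 -0.003 ]
0 len [0.0414 0.0409] sep 0.0445 cen-tcp [0.0002 0.0014 0.    ]
0.003 len [0.0404 0.0399] sep 0.0434 cen-tcp [0.0022 0.0019 0.003 ]
pics/w3.png [(231, 263, 44, 86), (275, 264, 47, 108)]
-0.012 len [0.0422 0.0544] sep 0.0204 cen-tcp [-0.0073 -0.0006 -0.012 ]
-0.009 len [0.0413 0.0532] sep 0.0199 cen-tcp [-0.0053 -0.0001 -0.009 ]
-0.006 len [0.0403 0.052 ] sep 0.0195 cen-tcp [-0.0032  0.0004 -0.006 ]
-0.003 len [0.0394 0.0507] sep 0.019 cen-tcp [-0.0012  0.0009 -0.003 ]
0 len [0.0384 0.0495] sep 0.0186 cen-tcp [0.0008 0.0014 0.    ]
0.003 len [0.0375 0.0483] sep 0.0181 cen-tcp [0.0028 0.0019 0.003 ]
pics/w4.png [(231, 263, 32, 86), (290, 264, 32, 86)]
-0.012 len [0.0422 0.0423] sep 0.0249 cen-tcp [-0.0043 -0.0001 -0.012 ]
-0.009 len [0.0413 0.0413] sep 0.0243 cen-tcp [-0.0023  0.0004 -0.009 ]
-0.006 len [0.0403 0.0404] sep 0.0238 cen-tcp [-0.0004  0.0009 -0.006 ]
-0.003 len [0.0394 0.0394] sep 0.0232 cen-tcp [ 0.0016  0.0013 -0.003 ]
0 len [0.0384 0.0385] sep 0.0227 cen-tcp [0.0035 0.0018 0.    ]
0.003 len [0.0375 0.0375] sep 0.0221 cen-tcp [0.0055 0.0023 0.003 ]
```

Emit:
drive_tool(deltas="1.3 4.2 0 -0.02 2;1.3 4.2 0 -0.02 2;1.3 4.2 -1.5 -0.02 2;1.3 4.2 -3 -0.02 2;1.3 4.2 -4.5 -0.02 2;1.3 4.2 -4.5 -0.02 2;1.3 4.2 -4.5 -0.02 2;1.3 4.2 -4.5 -0.02 2")

```text
clock: 5.85
tcp_pos: [0.6146, 0.1739, 0.2539]
tool_rot: [0.092, -0.096, 0.708, -0.693]
force: [-0.2, -0.2, -0.5]
width: 0.0335
```

```bash
python3 - <<'E'
from h import *
c,im=snap("wrist","w5"); s=r.sense(); print(s["tcp_pos"],s["tool_rot"],s["force"],s["width"])
c2,im2=snap("scene","s5"); c3,im3=snap("top","t5")
o=np.zeros((600,800,3),np.uint8); o[:300,:400]=cv2.resize(im,(400,300)); o[:300,400:]=cv2.resize(im3[110:230,90:250],(400,300),interpolation=2)
o[300:]=cv2.resize(im2[70:280,290:430][:105] if 0 else im2[90:240,280:480],(400,300),interpolation=2).repeat(2,1)[:, :800] if 0 else 0
o[300:,:400]=cv2.resize(im2[90:240,280:480],(400,300),interpolation=2)
o[300:,400:]=cv2.resize(im[60:240,160:400],(400,300),interpolation=2)
cv2.imwrite("pics/m5.png",o)
E
```

```text
[0.61479293 0.17414027 0.25425073] [ 0.09230935 -0.09623554  0.70847453 -0.69302348] [-0.2315526  -0.12475406 -1.17492968] 0.033056125065249055
```

View pics/m5.png

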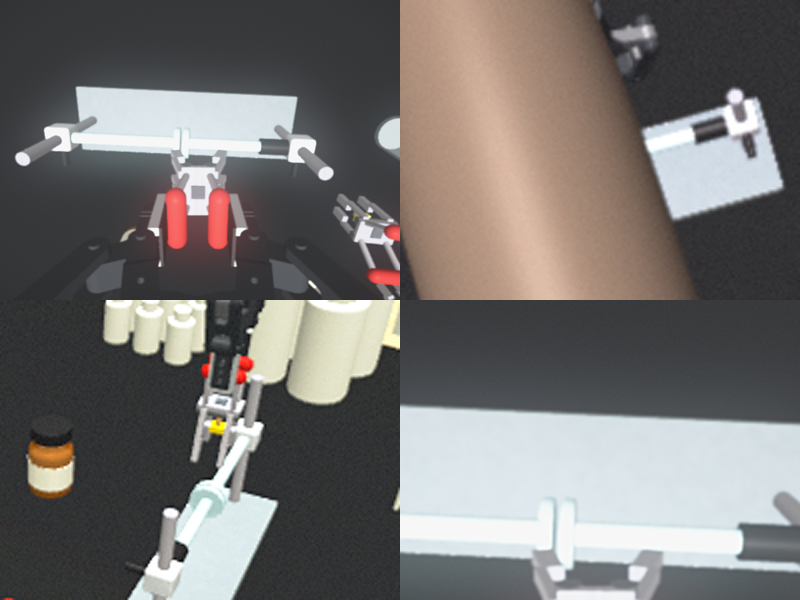

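```bash
python3 - <<'E'
from h import *
from scipy.spatial.transform import Rotation as Ro
s=r.sense(); q=s["tool_rot"]; print(np.round(s["joint_positions"],3),np.round(s["qd"],3)); print(Ro.from_quat([*q[1:],q[0]]).as_matrix().round(3), s["clock"],s["tau"])
E
```

```text
[0.267 0.352 0.25  1.471 0.022 3.141] [ 0.004  0.001 -0.003 -0.003  0.001 -0.   ]
[[-0.964 -0.008  0.265]
 [-0.265  0.021 -0.964]
 [ 0.002 -1.    -0.022]] 6.0 [-1.08830840e-01 -5.81818378e+01  3.54076016e+01  4.92791610e-02
  7.31134485e-02 -3.90205614e-04]
```

Emit:
drive_tool(deltas="-0.3 1 0 -0.02 2;-0.6 2.1 0 -0.05 2;-0.6 2.1 0 -0.05 2;-0.6 2.1 0 -0.05 2")

```text
clock: 6.33
tcp_pos: [0.6148, 0.173, 0.2544]
tool_rot: [0.088, -0.094, 0.715, -0.687]
force: [-0.8, -0.5, -1.2]
width: 0.033
```

```bash
python3 - <<'E'
from h import *
from scipy.spatial.transform import Rotation as Ro
s=r.sense(); q=s["tool_rot"]; print(np.round(s["joint_positions"],3)); print(Ro.from_quat([*q[1:],q[0]]).as_matrix().round(3), s["clock"],s["force"])
E
```

```text
[0.257 0.351 0.249 1.471 0.04  3.141]
[[-0.967 -0.013  0.255]
 [-0.255  0.038 -0.966]
 [ 0.002 -0.999 -0.04 ]] 6.3333 [-0.82218466 -0.49286714 -1.1769117 ]
```

The last joint has hit its 3.14 range limit, so the tool stopped short and tilted slightly. The clamp is symmetric, so I'll lift it and turn the tool half a turn the other way.

Emit:
drive_tool(deltas="0 0 2 0 2;0 0 4.5 0.1 2;0 0 4.5 0.2 2;0 0 4.5 0.3 2;0 0 4.5 0.4 2;0 0 4.5 0.5 2;0 0 4.5 0.6 2;0 0 4.5 0.7 2;0 0 4.5 0.8 2;0 0 4.5 0.8 2")

```text
clock: 7.17
tcp_pos: [0.6149, 0.1731, 0.2992]
tool_rot: [0.35, -0.366, 0.622, -0.598]
force: [-0.1, -0.1, -1.2]
width: 0.0332
```

```bash
cat >> h.py <<'E'
def st():
    from scipy.spatial.transform import Rotation as Ro
    s=r.sense(); q=s["tool_rot"]; M=Ro.from_quat([*q[1:],q[0]]).as_matrix()
    print("t",round(s["clock"],2),"tcp",s["tcp_pos"].round(4) if hasattr(s["tcp_pos"],"round") else s["tcp_pos"],"down",M[:,1].round(3),"yaw",round(float(np.arctan2(M[1,2],M[0,2])),4),"F",np.round(s["force"],2),"w",round(s["width"],4),"q",np.round(s["joint_positions"],3)); return s
E
python3 -c "from h import *; st()"
```

```text
t 7.17 tcp [0.6149 0.1731 0.2992] down [-0.037  0.018 -0.999] yaw -0.5102 F [-0.08 -0.13 -1.18] w 0.0332 q [0.263 0.389 0.401 1.614 0.026 2.344]
```

Emit:
drive_tool(deltas="0 0 0 0.12 2;0 0 0 0.24 2;0 0 0 0.36 2;0 0 0 0.48 2;0 0 0 0.6 2;0 0 0 0.72 2;0 0 0 0.84 2;0 0 0 0.96 2;0 0 0 1.08 2;0 0 0 1.2 2")

```text
clock: 8.0
tcp_pos: [0.6149, 0.1732, 0.2991]
tool_rot: [-0.627, 0.653, -0.306, 0.295]
force: [-0.1, -0.9, -1.0]
width: 0.033
```

Emit:
drive_tool(deltas="0 0 0 0.12 2;0 0 0 0.24 2;-0.1 0.2 0 0.36 2;-0.2 0.6 0 0.48 2;-0.4 1 0 0.6 2;-0.6 1.4 0 0.72 2;-0.8 1.8 0 0.84 2;-1 2.2 0 0.96 2;-1 2.4 0 1.08 2;-1 2.4 0 1.1 2")

```text
clock: 8.83
tcp_pos: [0.6047, 0.1976, 0.2993]
tool_rot: [-0.689, 0.717, 0.081, -0.076]
force: [-0.2, 0.3, -1.6]
width: 0.0332
```

```bash
python3 -c "from h import *; st()"
```

```text
t 8.83 tcp [0.6047 0.1976 0.2993] down [ 0.012 -0.038 -0.999] yaw 1.7941 F [-0.23  0.32 -1.6 ] w 0.0332 q [ 0.333  0.356  0.355  1.571 -0.04   0.11 ]
```

Emit:
drive_tool(deltas="0 0 -2 0 2;0 0 -4 0 2;0 0 -4.5 0 2;0 0 -4.5 0 2;0 0 -4.5 0 2;0 0 -4.5 0 2")

```text
clock: 9.33
tcp_pos: [0.6051, 0.1976, 0.2556]
tool_rot: [-0.689, 0.716, 0.081, -0.075]
force: [0.1, -0.6, -1.3]
width: 0.033
```

```bash
python3 - <<'E'
from h import *
st(); c,im=snap("wrist","w6"); c2,im2=snap("scene","s6")
o=np.zeros((600,800,3),np.uint8); o[:,:400]=0
o[:,:480]=cv2.resize(im[110:390,170:394],(480,600),interpolation=2)
o[:400,480:]=cv2.resize(im2[90:240,330:450],(320,400),interpolation=2)
cv2.imwrite("pics/m6.png",o)
E
```

```text
t 9.33 tcp [0.6051 0.1976 0.2556] down [ 0.013 -0.038 -0.999] yaw 1.7927 F [ 0.15 -0.61 -1.26] w 0.033 q [ 0.333  0.344  0.242  1.469 -0.04   0.111]
```

View pics/m6.png

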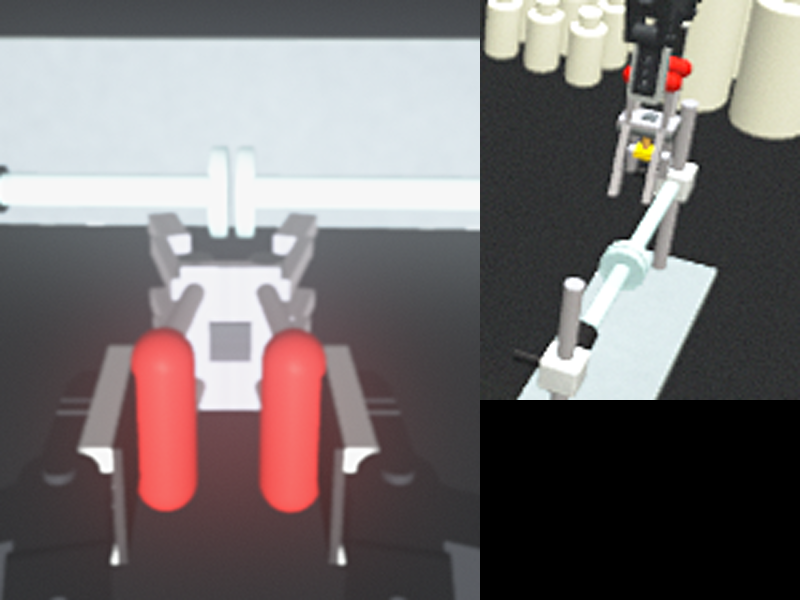

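```bash
python3 - <<'E'
from h import *
c=cal("wrist"); im=cv2.imread("pics/w6.png"); g=cv2.cvtColor(im,cv2.COLOR_BGR2GRAY).astype(float)
def edges(u):
    p=g[180:218,u-2:u+3].mean(1); d=np.diff(p); i=np.argmax(d[:20]); j=18+np.argmin(d[18:]); return u,180+i+.5,180+j+.5
E=[edges(u) for u in(200,220,240,255,300,320,345,370,390)]; print(E)
E=np.array(E); l=np.polyfit(E[:,0],E[:,1:].mean(1),1); print(l)
print("rim row",g[184,260:300].round().tolist())
s=st(); t=np.array(s["tcp_pos"])
k=np.polyval(l,280.3)
for z in(.0925,.0955,.0985):
    a,b=onz(c,200,np.polyval(l,200),z),onz(c,390,np.polyval(l,390),z); d=b-a
    print(z,"yaw",np.arctan2(-d[0],d[1]).round(4),"joint",onz(c,280.3,k,z).round(4))
m=redm(im); m[:255]=0
for b in blobs(m,300):
    x,y,w,h=cv2.boundingRect(b); print((x,y,w,h),[onz(c,x+w/2,y+h/2,t[2]+dz).round(4).tolist() for dz in(-.012,-.009)])
# body dark square centre, ~origin height+?
print("sq",[onz(c,170+230*.4667,110+341*.4667,t[2]-.048+dz).round(4).tolist() for dz in(0,.006,.012)])
E
```

```text
[(200, np.float64(191.5), np.float64(214.5)), (220, np.float64(191.5), np.float64(214.5)), (240, np.float64(191.5), np.float64(209.5)), (255, np.float64(192.5), np.float64(214.5)), (300, np.float64(192.5), np.float64(215.5)), (320, np.float64(192.5), np.float64(215.5)), (345, np.float64(192.5), np.float64(215.5)), (370, np.float64(193.5), np.float64(216.5)), (390, np.float64(193.5), np.float64(216.5))]
[1.47323437e-02 1.99234068e+02]
rim row [229.0, 229.0, 229.0, 229.0, 229.0, 230.0, 230.0, 235.0, 241.0, 245.0, 245.0, 244.0, 244.0, 244.0, 242.0, 231.0, 213.0, 219.0, 227.0, 231.0, 238.0, 243.0, 245.0, 245.0, 244.0, 244.0, 243.0, 241.0, 234.0, 228.0, 228.0, 229.0, 228.0, 228.0, 228.0, 228.0, 228.0, 230.0, 231.0, 231.0]
t 9.43 tcp [0.6052 0.1977 0.2556] down [ 0.014 -0.038 -0.999] yaw 1.7932 F [ 0.13  0.28 -0.56] w 0.0332 q [ 0.333  0.344  0.242  1.468 -0.04   0.111]
0.0925 yaw 0.2197 joint [0.6138 0.1973 0.0925]
0.0955 yaw 0.2197 joint [0.6128 0.1971 0.0955]
0.0985 yaw 0.2197 joint [0.6118 0.197  0.0985]
(290, 264, 32, 86) [[0.6068, 0.2114, 0.2436], [0.6049, 0.2108, 0.2466]]
(231, 264, 32, 85) [[0.6127, 0.1872, 0.2436], [0.6107, 0.1872, 0.2466]]
sq [[0.6115, 0.1987, 0.2076], [0.6083, 0.1982, 0.2136], [0.6051, 0.1978, 0.2196]]
```

```bash
python3 - <<'E'
from h import *
from scipy.spatial.transform import Rotation as Ro
s=r.sense(); c=cal("wrist"); 
def RM(q): return Ro.from_quat([*q[1:],q[0]]).as_matrix()
T=RM(s["tool_rot"]); t=np.array(s["tcp_pos"])
Rtc=c["R"]@T; ttc=c["R"]@t+c["t"]   # tool->cam
T4=RM([0.08662551,-0.08996215,0.70347629,-0.69965988]); t4=np.array([0.59581036,0.15324291,0.29787323])
c4=dict(c); c4["R"]=Rtc@T4.T; c4["t"]=ttc-c4["R"]@t4
print("cam f",c["fx"],"down4",T4[:,1])
n=np.array([np.cos(.225),np.sin(.225)])
for nm,cc,u in(("w6",c,280.3),("w4",c4,233.5)):
    im=cv2.imread(f"pics/{nm}.png"); g=cv2.cvtColor(im,cv2.COLOR_BGR2GRAY).astype(float)
    for du in(-40,-25,25,40):
        p=g[:,int(u)+du-1:int(u)+du+2].mean(1)
        a=[i+.5 for i in range(85,225) if abs(p[i+1]-p[i-0])>9]
        print(nm,du,a)
    print(nm,"tube",{z:(onz(cc,u,199.5 if nm=="w6" else 159.3,z)[:2]@n).round(4) for z in(.0955,.1,.105)})
    for v in ((127.7,215.5) if nm=="w6" else (100.5,183.5)): print(nm,"edge",v,(onz(cc,u,v,.012)[:2]@n).round(4))
print("w4xw6",two(c4,(233.5,159.3),c,(280.3,199.5)))
for n4,p4,n6,p6 in(("top",(169.3,174),"w6",(280.3,199.5)),("scene",(384,190),"w6",(280.3,199.5)),("top",(169.3,174),"w4",(233.5,159.3)),("scene",(384,190),"w4",(233.5,159.3))):
    print(n4,n6,two(cal(n4),p4,c if n6=="w6" else c4,p6))
E
```

```text
cam f 370.52639881074253 down4 [-0.00535569  0.00476573 -0.9999743 ]
w6 -40 [125.5, 126.5, 127.5, 128.5, 191.5, 192.5, 206.5, 208.5, 209.5, 210.5, 218.5, 219.5]
w6 -25 [125.5, 126.5, 127.5, 128.5, 191.5, 192.5, 206.5, 212.5, 213.5, 214.5, 215.5, 217.5, 218.5, 219.5]
w6 25 [125.5, 126.5, 127.5, 128.5, 192.5, 206.5, 207.5, 208.5, 209.5, 210.5, 218.5, 219.5, 220.5, 224.5]
w6 40 [125.5, 126.5, 127.5, 128.5, 192.5, 206.5, 214.5, 215.5, 216.5]
w6 tube {0.0955: np.float64(0.6381), 0.1: np.float64(0.6367), 0.105: np.float64(0.6351)}
w6 edge 127.7 0.5915
w6 edge 215.5 0.682
w4 -40 [97.5, 98.5, 99.5, 100.5, 151.5, 164.5, 180.5, 181.5, 182.5, 183.5]
w4 -25 [98.5, 99.5, 100.5, 165.5, 181.5, 182.5, 183.5]
w4 25 [99.5, 100.5, 101.5, 102.5, 153.5, 166.5, 182.5, 183.5, 184.5, 216.5, 217.5, 218.5, 219.5]
w4 40 [99.5, 100.5, 101.5, 102.5, 153.5, 166.5, 183.5, 184.5, 185.5]
w4 tube {0.0955: np.float64(0.634), 0.1: np.float64(0.6349), 0.105: np.float64(0.6359)}
w4 edge 100.5 0.6799
w4 edge 183.5 0.5894
w4xw6 (array([0.60736151, 0.19536912, 0.10266764]), np.float64(0.0014890984544636368))
top w6 (array([0.61788058, 0.19735458, 0.06493364]), np.float64(0.0026448342930167202))
scene w6 (array([0.60912217, 0.1958606 , 0.09441608]), np.float64(0.0020366875540988594))
top w4 (array([0.60682315, 0.19298623, 0.09828718]), np.float64(0.003972200366944373))
scene w4 (array([0.60669923, 0.19562552, 0.0938288 ]), np.float64(0.002735907162678166))
```

Views taken from both sides of the line intersect at the joint: (0.6074, 0.1954) with the axis at z ≈ 0.103. The tube also falls on the centre line of the base. In the last view the jaws are centred on the flange pair (crop column 232) to within about 1.5 mm. I'll correct that and descend.

Emit:
drive_tool(deltas="-0.05 -0.15 0 0 2;-0.05 -0.15 -1 0 2;-0.05 -0.15 -2 0 2;-0.05 -0.15 -3 0 2;-0.05 -0.15 -3.5 0 2;-0.05 -0.15 -4 0 2;-0.05 -0.15 -4.4 0 2;-0.05 -0.15 -4.8 0 2;-0.05 -0.15 -4.8 0 2;-0.05 -0.15 -4.8 0 2")

```text
clock: 10.27
tcp_pos: [0.6046, 0.1962, 0.2076]
tool_rot: [-0.689, 0.716, 0.082, -0.075]
force: [-1.4, -0.3, 0.3]
width: 0.033
```

```bash
python3 -c "from h import *; st()"
```

```text
t 10.27 tcp [0.6046 0.1962 0.2076] down [ 0.014 -0.038 -0.999] yaw 1.7932 F [-1.45 -0.32  0.28] w 0.033 q [ 0.331  0.34   0.132  1.362 -0.04   0.109]
```

Emit:
drive_tool(deltas="0 0 0 0 2")

```text
clock: 10.35
tcp_pos: [0.6048, 0.1963, 0.2079]
tool_rot: [-0.689, 0.716, 0.082, -0.075]
force: [1.1, -0.6, -1.2]
width: 0.0331
```

Emit:
drive_tool(deltas="0 0 0 0 2")

```text
clock: 10.43
tcp_pos: [0.605, 0.1963, 0.2084]
tool_rot: [-0.689, 0.716, 0.082, -0.075]
force: [0.8, -0.4, -1.2]
width: 0.033
```

Emit:
drive_tool(deltas="0 0 0 0 2")

```text
clock: 10.52
tcp_pos: [0.6051, 0.1964, 0.2088]
tool_rot: [-0.689, 0.716, 0.082, -0.075]
force: [0.4, -0.3, -1.4]
width: 0.0333
```

Emit:
drive_tool(deltas="0 0 -0.4 0 2;0 0 -0.8 0 2;0 0 -0.8 0 2")

```text
clock: 10.77
tcp_pos: [0.6048, 0.1963, 0.1997]
tool_rot: [-0.689, 0.716, 0.082, -0.075]
force: [-0.0, -0.1, -0.9]
width: 0.0331
```

Emit:
drive_tool(deltas="0 0 0 0 2")

```text
clock: 10.85
tcp_pos: [0.6046, 0.1962, 0.1993]
tool_rot: [-0.689, 0.716, 0.082, -0.075]
force: [-0.0, 0.1, -0.1]
width: 0.0332
```

Emit:
drive_tool(deltas="0 0 0 0 2")

```text
clock: 10.93
tcp_pos: [0.6045, 0.1962, 0.199]
tool_rot: [-0.689, 0.716, 0.082, -0.075]
force: [-0.1, 0.0, -1.5]
width: 0.0331
```

Emit:
drive_tool(deltas="0 0 -0.2 0 2;0 0 -0.2 0 2;0 0 -0.2 0 2")

```text
clock: 11.18
tcp_pos: [0.6044, 0.1962, 0.1969]
tool_rot: [-0.689, 0.716, 0.082, -0.075]
force: [0.3, 0.7, -0.2]
width: 0.0333
```

Emit:
drive_tool(deltas="0 0 -0.2 0 2;0 0 -0.2 0 2;0 0 -0.2 0 2")

```text
clock: 11.43
tcp_pos: [0.6043, 0.1961, 0.1947]
tool_rot: [-0.689, 0.717, 0.081, -0.076]
force: [0.2, -0.1, -0.5]
width: 0.0331
```

Emit:
drive_tool(deltas="0 0 -0.1 0 2;0 0 -0.1 0 2;0 0 -0.1 0 2")

```text
clock: 11.68
tcp_pos: [0.6043, 0.1961, 0.1936]
tool_rot: [-0.689, 0.717, 0.081, -0.076]
force: [-0.3, 0.1, -0.7]
width: 0.0332
```

Emit:
drive_tool(deltas="0 0 -0.1 0 2;0 0 -0.1 0 2;0 0 -0.1 0 2")

```text
clock: 11.93
tcp_pos: [0.6043, 0.1961, 0.1926]
tool_rot: [-0.689, 0.717, 0.081, -0.076]
force: [-0.5, -0.1, -0.3]
width: 0.0332
```

Emit:
drive_tool(deltas="0 0 -0.1 0 2;0 0 -0.1 0 2;0 0 -0.1 0 2")

```text
clock: 12.18
tcp_pos: [0.6042, 0.1961, 0.1915]
tool_rot: [-0.689, 0.717, 0.081, -0.076]
force: [-0.2, 0.9, -0.7]
width: 0.0332
```

Emit:
drive_tool(deltas="0 0 -0.1 0 2;0 0 -0.1 0 2;0 0 -0.1 0 2")

```text
clock: 12.43
tcp_pos: [0.6042, 0.1961, 0.1904]
tool_rot: [-0.689, 0.717, 0.081, -0.076]
force: [-0.8, 0.0, -0.5]
width: 0.0328
```

Emit:
drive_tool(deltas="0 0 -0.1 0 2;0 0 -0.1 0 2;0 0 -0.1 0 2")

```text
clock: 12.68
tcp_pos: [0.6042, 0.1961, 0.1893]
tool_rot: [-0.689, 0.717, 0.081, -0.076]
force: [-0.2, 0.3, -1.3]
width: 0.0333
```

Emit:
drive_tool(deltas="0 0 -0.1 0 2;0 0 -0.1 0 2;0 0 -0.1 0 2")

```text
clock: 12.93
tcp_pos: [0.6041, 0.196, 0.1882]
tool_rot: [-0.689, 0.717, 0.081, -0.076]
force: [0.3, 0.6, -0.9]
width: 0.0331
```

Emit:
drive_tool(deltas="0 0 -0.1 0 2;0 0 -0.1 0 2;0 0 -0.1 0 2")

```text
clock: 13.18
tcp_pos: [0.6041, 0.196, 0.1871]
tool_rot: [-0.689, 0.717, 0.081, -0.076]
force: [1.6, 0.1, -1.1]
width: 0.0329
```

Emit:
drive_tool(deltas="0 0 -0.1 0 2;0 0 -0.1 0 2;0 0 -0.1 0 2")

```text
clock: 13.43
tcp_pos: [0.604, 0.196, 0.186]
tool_rot: [-0.689, 0.717, 0.081, -0.076]
force: [0.1, 0.3, -1.4]
width: 0.0333
```

Emit:
drive_tool(deltas="0 0 -0.1 0 2;0 0 -0.1 0 2;0 0 -0.1 0 2")

```text
clock: 13.68
tcp_pos: [0.604, 0.196, 0.1849]
tool_rot: [-0.689, 0.717, 0.081, -0.076]
force: [0.4, -0.1, -0.4]
width: 0.0331
```

Emit:
drive_tool(deltas="0 0 -0.1 0 2;0 0 -0.1 0 2;0 0 -0.1 0 2")

```text
clock: 13.93
tcp_pos: [0.604, 0.196, 0.1839]
tool_rot: [-0.689, 0.717, 0.081, -0.076]
force: [1.0, -0.0, -0.9]
width: 0.0331
```

Emit:
drive_tool(deltas="0 0 -0.1 0 2;0 0 -0.1 0 2;0 0 -0.1 0 2")

```text
clock: 14.18
tcp_pos: [0.6041, 0.196, 0.1831]
tool_rot: [-0.689, 0.717, 0.081, -0.076]
force: [0.4, 0.1, -0.1]
width: 0.0333
```

Emit:
drive_tool(deltas="0 0 -0.1 0 2;0 0 -0.1 0 2;0 0 -0.1 0 2")

```text
clock: 14.43
tcp_pos: [0.6041, 0.196, 0.1821]
tool_rot: [-0.689, 0.717, 0.081, -0.076]
force: [-0.3, 0.1, 1.2]
width: 0.0334
```

Emit:
drive_tool(deltas="0 0 -0.1 0 2;0 0 -0.1 0 2;0 0 -0.1 0 2")

```text
clock: 14.68
tcp_pos: [0.6041, 0.196, 0.1812]
tool_rot: [-0.689, 0.717, 0.081, -0.076]
force: [-0.4, 0.2, 1.6]
width: 0.0328
```

Emit:
drive_tool(deltas="0 0 -0.1 0 2;0 0 -0.1 0 2;0 0 -0.1 0 2")

```text
clock: 14.93
tcp_pos: [0.6041, 0.196, 0.1803]
tool_rot: [-0.689, 0.717, 0.081, -0.076]
force: [-0.4, -0.4, 2.6]
width: 0.0332
```

The plunger is bearing: contact began at TCP z ≈ 0.1838, and the force is rising as expected at about 0.6 N/mm on top of the 1 N start. I'll press on to about 6–7 mm.

Emit:
drive_tool(deltas="0 0 -0.1 0 2;0 0 -0.1 0 2;0 0 -0.1 0 2")

```text
clock: 15.18
tcp_pos: [0.6042, 0.196, 0.1794]
tool_rot: [-0.689, 0.717, 0.081, -0.076]
force: [-0.1, -0.4, 2.5]
width: 0.0333
```

Emit:
drive_tool(deltas="0 0 -0.1 0 2;0 0 -0.1 0 2;0 0 -0.1 0 2")

```text
clock: 15.43
tcp_pos: [0.6042, 0.196, 0.1784]
tool_rot: [-0.689, 0.717, 0.081, -0.076]
force: [-0.7, -0.1, 3.7]
width: 0.0331
```

Emit:
drive_tool(deltas="0 0 -0.1 0 2;0 0 -0.1 0 2;0 0 -0.1 0 2")

```text
clock: 15.68
tcp_pos: [0.6042, 0.1959, 0.1775]
tool_rot: [-0.689, 0.717, 0.081, -0.076]
force: [-0.3, -1.3, 4.1]
width: 0.0332
```

Emit:
drive_tool(deltas="0 0 0 0 2;0 0 0 0 2")

```text
clock: 15.85
tcp_pos: [0.6042, 0.1959, 0.1776]
tool_rot: [-0.689, 0.717, 0.081, -0.076]
force: [-0.6, 0.7, 3.7]
width: 0.0331
```

```bash
python3 - <<'E'
from h import *
st(); c,im=snap("wrist","w7"); c2,im2=snap("scene","s7")
o=np.zeros((600,800,3),np.uint8)
o[:,:480]=cv2.resize(im[110:390,170:394],(480,600),interpolation=2)
o[:400,480:]=cv2.resize(im2[110:260,330:450],(320,400),interpolation=2)
cv2.imwrite("pics/m7.png",o)
E
```

```text
t 15.85 tcp [0.6042 0.1959 0.1776] down [ 0.013 -0.039 -0.999] yaw 1.7932 F [-0.6   0.68  3.72] w 0.0331 q [ 0.331  0.344  0.072  1.299 -0.041  0.109]
```

View pics/m7.png

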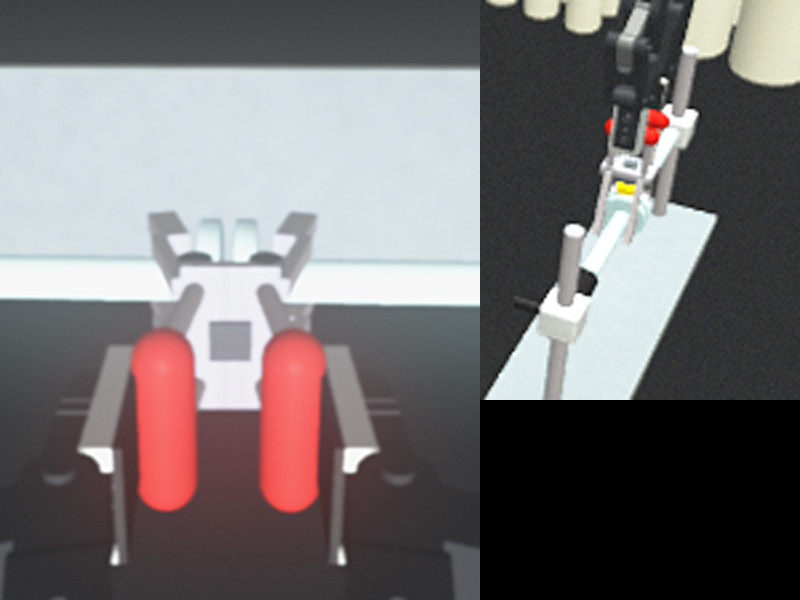

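The wrist view shows both flange rims (crop columns 208 and 246) standing between the open jaws, with the forks straddling the tube. The scene view shows the yellow plunger on the rims. The force of about 4.6 N over baseline gives about 6 mm of travel. I'll release gradually and lower slightly to offset the ride-up.

Emit:
drive_tool(deltas="0 0 -0.03 0 3.6;0 0 -0.07 0 3.8;0 0 -0.1 0 4;0 0 -0.14 0 4.2;0 0 -0.18 0 4.4;0 0 -0.22 0 4.6;0 0 -0.25 0 4.8")

```text
clock: 16.53
tcp_pos: [0.6042, 0.196, 0.1748]
tool_rot: [-0.689, 0.717, 0.081, -0.076]
force: [-0.7, -0.5, 4.2]
width: 0.0477
```

Emit:
drive_tool(deltas="0 0 -0.03 0 4.9;0 0 -0.05 0 5;0 0 -0.05 0 5.1;0 0 -0.05 0 5.2;0 0 -0.05 0 5.3;0 0 -0.05 0 5.5;0 0 -0.05 0 5.7")

```text
clock: 17.12
tcp_pos: [0.6041, 0.1958, 0.1741]
tool_rot: [-0.688, 0.717, 0.081, -0.076]
force: [-0.1, -0.5, -0.4]
width: 0.0569
```

Emit:
drive_tool(deltas="0 0 0 0 6.2;0 0 0 0 6.8;0 0 0 0 7.4;0 0 0 0 7.4;0 0 0 0 7.4")

```text
clock: 17.53
tcp_pos: [0.6041, 0.1958, 0.1742]
tool_rot: [-0.688, 0.717, 0.081, -0.076]
force: [0.3, 0.1, -0.0]
width: 0.074
```

```bash
python3 - <<'E'
from h import *
st(); c,im=snap("wrist","w8"); c2,im2=snap("scene","s8")
m=redm(im); m[:240]=0
print([cv2.boundingRect(b) for b in blobs(m,300)])
o=np.zeros((600,800,3),np.uint8)
o[:,:480]=cv2.resize(im[110:390,170:394],(480,600),interpolation=2)
o[:400,480:]=cv2.resize(im2[110:260,330:450],(320,400),interpolation=2)
cv2.imwrite("pics/m8.png",o)
E
```

```text
t 17.53 tcp [0.6041 0.1958 0.1742] down [ 0.012 -0.039 -0.999] yaw 1.7931 F [ 0.34  0.09 -0.04] w 0.074 q [ 0.331  0.345  0.065  1.292 -0.041  0.109]
[(311, 269, 34, 87), (211, 269, 34, 86)]
```

Emit:
drive_tool(deltas="0 0 0 0 8.54;0 0 1 0 8.54;0 0 3 0 8.54;0 0 6 0 8.54;0 0 9 0 8.54;-3 0 12 0 8.54;-6 0 12 0 8.54;-9 0 12 0 8.54;-11 0 12 0 8.54;-12 0 12 0 8.54")

```text
clock: 18.47
tcp_pos: [0.482, 0.1957, 0.296]
tool_rot: [-0.689, 0.716, 0.082, -0.075]
force: [1.2, 0.5, 0.3]
width: 0.0851
```

Emit:
drive_tool(deltas="-4 -3 0 0 8.54;-8 -6 0 0 8.54;-10 -10 0 0 8.54;-10 -12 0 0 8.54;-10 -12 0 0 8.54;-10 -12 0 0 8.54")

```text
clock: 18.97
tcp_pos: [0.3819, 0.0744, 0.2971]
tool_rot: [-0.689, 0.717, 0.082, -0.073]
force: [0.3, -0.7, -0.1]
width: 0.0855
```

```bash
python3 - <<'E'
from h import *
st(); c2,im2=snap("scene","s9"); c3,im3=snap("top","t9")
M=[]
for n,c,im,(x0,x1,y0,y1) in(("scene",c2,im2,(330,450,110,260)),("top",c3,im3,(110,240,120,230))):
    m=redm(im); k=np.zeros_like(m); k[y0:y1,x0:x1]=m[y0:y1,x0:x1]
    P=[cv2.minAreaRect(b) for b in blobs(k,15)]; print(n,[np.round(q[0],1).tolist()+np.round(q[1],1).tolist() for q in P])
    M.append((c,np.mean([q[0] for q in P],0)))
print("bars centre",two(*M[0],*M[1]))
g=cv2.inRange(cv2.cvtColor(im2,cv2.COLOR_BGR2HSV),(22,120,100),(35,255,255)); print("yellow",[cv2.boundingRect(b) for b in blobs(g[110:260,330:450],2)])
o=np.zeros((600,800,3),np.uint8)
o[:,:480]=cv2.resize(im2[110:260,330:450],(480,600),interpolation=2)
o[:320,480:]=cv2.resize(im3[130:210,130:210],(320,320),interpolation=2)
o[340:580,480:]=cv2.resize(im2,(320,240))
cv2.imwrite("pics/m9.png",o)
E
```

```text
t 18.97 tcp [0.3819 0.0744 0.2971] down [ 0.016 -0.038 -0.999] yaw 1.7903 F [ 0.34 -0.68 -0.06] w 0.0855 q [ 2.210e-01 -1.320e-01 -2.010e-01  1.494e+00 -4.000e-02  1.000e-03]
scene [[385.0, 160.9, 20.9, 7.5], [391.7, 151.2, 20.4, 7.3]]
top [[150.1, 168.5, 17.9, 7.3], [170.0, 162.8, 17.8, 7.2]]
bars centre (array([0.60560929, 0.19625439, 0.16857099]), np.float64(0.0005910178395186354))
yellow [(51, 67, 8, 6)]
```

View pics/m9.png

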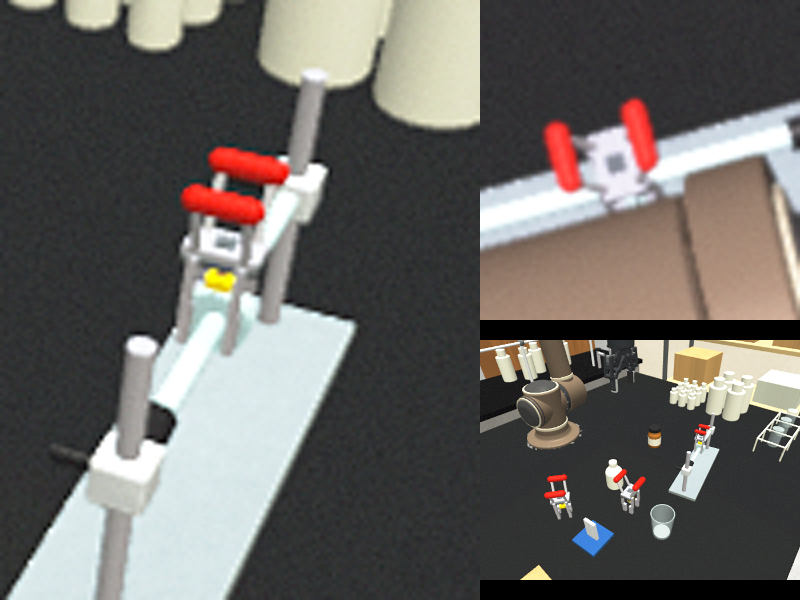

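```bash
python3 -c "
from rig import r
print(r.close_job())"
```

```text
the job is handed in; nothing more can be done
None
```

I took the smallest clamp off the blue parking stand and left it gripping the glass joint by itself. The job is handed in; no verdict was reported.

**What I did**
- **Lowering:** the plunger touched the rims at TCP z ≈ 0.184. I pressed it in to about 6 mm, with about 4.6 N over baseline.
- **Letting go:** I opened the fingers gradually while lowering about 3 mm. The push on the tool dropped to zero as the clamp took hold, and I withdrew straight up.

**Last checks**
- The clamp stands upright on both flanges with the yellow plunger on the rims.
- Its handles are at (0.606, 0.196), about 2 mm from my fix of the joint centre.
- The bottles and beaker looked unmoved, and the arm is clear. The clock was about 19 s.

**Not confirmed or disagreeing**
- **Joint and plunger values:** final plunger travel (roughly 5–9 mm), jaw angle and flange gap are not reported. I inferred them from force, finger opening and pictures.
- **Tube height:** the camera estimates of the tube axis disagreed, 0.0955 m against about 0.103 m, so I set the plunger depth by touch.
- **Last joint:** it hit its range limit over the stand and left the tool tilted about 0.04 rad. I turned the tool half a turn and kept that small tilt while placing the clamp.
- **Grip:** the clamp sat about 8–10 mm lower in the fingers than planned.

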